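Load the filling turntable and index the beaker under the spout

TASK

Stand the tall steel beaker upright in the middle of the bare cake board on the filling turntable and let go. Then pull up the sprung index pin by its knob, turn the turntable until the beaker is right under the depositor's spout, and let the pin drop fully home in the hole there. Do not knock over or shift the ramekins on the turntable, leave everything else on the counter where it is, and do not push against the depositor.

Things in the scene. Friction and masses are not known exactly. Their poses are not given: they have to be found in the camera images.
- stand: Fixed filling turntable, 298 mm across. Origin: on its axis at counter height, z up; angles below are from its x axis, counter-clockwise from above. Its steel index plate (top 45 mm high) has twelve holes at 0, 30, 60 .. 330 degrees, 132 mm from the axis. Above turns an aluminium disc, 236 mm across, top 62 mm high, hub 28 mm across and 6 mm high, with a lug on its rim that carries the sprung index pin.
- axis (a point): Point on the turntable's axis at the height of the disc's top (62 mm above the counter).
- turntable (a joint): Turn of the disc in rad, counter-clockwise from above positive; 0 at the start, with the pin in the hole at 180 degrees of the stand. It can turn from -1.2 to 3.9 and stays where it is left (friction about 0.12 N m). With the pin in a hole it is locked within about 0.01 rad, at whole multiples of 0.5236 rad.
- plunger (a joint): Lift of the index pin in m: 0 home in a hole, 0.018 fully up. The pin (10 mm, round end; holes 13 mm) reaches 8 mm into the hole, so it is clear above about 0.009. A spring pushes it down with 6 N at 0 and 9.6 N at 0.018. Let go between holes it rests on the plate at 0.008 and drops in when turned over a hole.
- knob_grip (a point): Middle of the grip of the index pin's black knob, on the knob's upright axis, 132 mm from the turntable's axis, 104 mm above the counter when home; it moves with pin and disc. The grip is a round neck 20 mm thick, 84 to 118 mm high, with a head 29 mm across, 7 mm thick on top. Under it is a collar 25 mm across, up to 80 mm high. The knob spins freely, so a gripper need not turn with the disc.
- depositor: Steel depositor on the stand, overhanging the disc at 120 degrees of the stand (origin on the turntable's axis at counter height, x towards its column). Column 30 x 34 mm, 192 mm from the axis, 224 mm high; arm 34 mm wide, 200 to 224 mm high, reaching in to 65 mm from the axis; spout below; hopper 80 mm across on the arm, 168 mm from the axis, up to 290 mm high. Knob and gripper cannot pass under it.
- spout (a point): Lower end of the depositor's spout (20 mm across), pointing down, 80 mm from the turntable's axis, 172 mm above the counter.
- beaker: The tall steel beaker: plain, straight-sided, open-topped, 56 mm in diameter and 80 mm high, wall 3 mm, about 0.16 kg. Standing on the counter. Origin: centre of its underside, z up.
- board: Round cardboard cake board, 72 mm in diameter, 4 mm thick, lying bare and loose on one of the three places of the disc (the ramekins are on the other two; which is where varies). Origin: centre of its underside, z up.
- ramekin_a: White ceramic ramekin, 62 mm across its rim, 36 mm high, standing loose on one place of the disc. Origin: centre of its underside.
- ramekin_b: A second ramekin, the same, on another place.
- place0 (a point): Centre of a place on the disc's top, 80 mm from the axis, turning with the disc; at -90 degrees of the stand when the turn is 0.
- place1 (a point): The same, at -30 degrees of the stand when the turn is 0.
- place2 (a point): The same, at +30 degrees of the stand when the turn is 0.
- squat_cup: Bystander: steel cup, wider and lower than the beaker, 68 mm in diameter, 48 mm high. Origin: centre of its underside.
- jar: Bystander: amber glass jar, 68 mm in diameter, 100 mm high. Origin: centre of its underside.
- bottle: Bystander: white plastic bottle, 58 mm in diameter, 190 mm high. Origin: centre of its underside.
- jug: Bystander: white jug with a handle, 92 mm in diameter, 120 mm high. Origin: centre of its underside.
- spatula: Bystander: spatula lying flat, 280 mm long, 65 mm wide, 20 mm high. Origin: its middle, on the counter; its x axis points to the blade.
There are look-alikes about, which are no part of the job. There is more than one size of the board; the one meant has the size given above.

How it is judged:
On the way, in this order (a step that is already met when the one before it is completed fails the run):
1. the beaker stands upright on the cake board, let go (horizontal distance between beaker and board below 0.013 m and angle between beaker's own z axis and vertical below 0.08 rad and z of beaker in the frame of board between 0.001 and 0.009 m and contact force between the fingers and beaker below 0.1 N), for 0.2 s.
2. the index pin is pulled up clear of its hole (value of joint plunger above 0.008 m), for 0.1 s.
At the end, for the whole second after the job is handed in: The beaker stands upright, let go and at rest, within 13 mm of the cake board's centre and within 14 mm of plumb under the spout; the index pin is home (lift under 2 mm), the turntable still; board and both ramekins lie within 16 mm of a place's centre, ramekins upright (0.08 rad) (all of step 1 and horizontal distance between beaker and spout below 0.014 m and (horizontal distance between board and place0 below 0.016 m or horizontal distance between board and place1 below 0.016 m or horizontal distance between board and place2 below 0.016 m) and (horizontal distance between ramekin_a and place0 below 0.016 m or horizontal distance between ramekin_a and place1 below 0.016 m or horizontal distance between ramekin_a and place2 below 0.016 m) and (horizontal distance between ramekin_b and place0 below 0.016 m or horizontal distance between ramekin_b and place1 below 0.016 m or horizontal distance between ramekin_b and place2 below 0.016 m) and angle between each of ramekin_a, ramekin_b's own z axis and vertical below 0.08 rad and value of joint plunger below 0.002 m and velocity of joint turntable between -0.03 and 0.03 rad/s and linear speed of beaker below 0.02 m/s); the robot touches nothing.
It fails at once if the squat cup, jar, bottle, jug or spatula is moved more than 30 mm (distance of any of squat_cup, jar, bottle, jug, spatula from where it was at the start of the episode above 0.03 m).
It fails at once if a ramekin tips over or leaves the turntable (angle between any of ramekin_a, ramekin_b's own z axis and vertical above 0.5 rad or horizontal distance between any of ramekin_a, ramekin_b and axis above 0.115 m).
It fails at once if the robot pushes hard (over 15 N) against the depositor (contact force between any of the arm, the fingers and depositor above 15 N).
It fails at once if the beaker is knocked over (angle between beaker's own z axis and vertical above 0.9 rad).
It also fails if it takes over 69 s, if anything falls off the work surface, if the arm or the gripper's body presses on something with over 40 N, if the wrist force passes 120 N, or if a joint passes its speed limit or range.

ROBOT

A 7-joint arm with a two-finger parallel gripper is mounted at the origin on the work surface. World frame = base frame: x ahead of the robot, y to its left, z up, the work surface at z = 0. Lengths are in m, angles in rad, forces in N, time in s.
With the tool pointing down it reaches from about 0.425 to 0.8 m from the base axis. Payload 8.3 kg.
Tool frame: the origin (TCP) lies at the very end of the fingers, on their centre line; the grasp point (between the pads) lies 19 mm behind it (bot.grip_point_offset is the distance from the TCP to the grasp point, in m); z points along the fingers, y is the line along which they close (so a half turn about z gives the same grasp; the last joint's range is limited). The gripper opens to 85 mm and grips with 20 to 120 N. Pads are 22 mm wide; open, the fingers measure 114 mm over their backs; the gripper's body (76 mm by 85 mm) begins 54 mm behind the grasp point. The pads swing forward as they close: fully open they stand 13 mm farther back than shut.
Start: joints at [-1.313, 0.383, 0.016, 1.37, -0.006, 1.388, -0.046], TCP at [0.197, 0.593, 0.231] pointing down, gripper open.
Joint ranges: [-2.95, 2.95], [-0.25, 2.06], [-1.52, 1.56], [0.18, 2.33], [-1.44, 4.58], [0.02, 2.06], [-3.01, 3.01]. Speed limits (rad/s): [2.39, 2.39, 3.01, 3.01, 3.14, 3.14, 3.14].

INTERFACE

Orientations are given as a rotation vector (axis times angle).
In Python, from plant import monitor, capture, calibration, bot gives the robot as it stands.
- The arm moves only by the tool jog_arm, never from a script. Its argument "increments" is a list of rows, each an object with "gripper": the closure, from 0 (fully open) to 1 (shut); "translation": the shift along the tool's x, y, z in units of 0.3 m (1.0 is 0.3 m), a list of three; "turn": the turn, a rotation vector about the tool's x, y, z in units of 180 degrees (1.0 is 180 degrees), a list of three. In form: [{"gripper": gripper, "translation": [tx, ty, tz], "turn": [wx, wy, wz]}, ...]. A call has 1 to 5 rows; each row is the pose to reach, as a shift and turn from the pose commanded when the call began, along the tool's axes at that moment, turning the shorter way round; what a row does not reach only later rows make up. A row lasts 1/8 s, in which the tool goes at most 62.5 mm and 10.7 degrees, less where a joint would pass 70% of its speed; a pose out of reach is approached as far as the arm can. A call with a number of a shift or a turn outside -1 to 1 is refused whole. A call with a gripper value outside its range is refused whole. The fingers move at their own pace and stop on an object; the grip force is fixed at half the most. Time passes only in rows, so rows that repeat a pose let the fingers close. It gives the time, the measured TCP pose, the force, the opening and the grip force at its end, in the units of the state.
- monitor.sense(): the state, without advancing time (a new reading comes with each control period).
- capture(name): name is "side" or "top" or "wrist"; returns the picture (384x512x3 uint8, red, green, blue); there is no depth.
- calibration(name): a dict with "fov_y" (degrees; the focal length in pixels is half the picture's height over the tangent of half this angle, whatever the lens; pixels are square), "cx", "cy" (the principal point, pixels), "camera_from_world" (4x4, takes a point from world to camera coordinates). Camera axes: x right, y down, z forward; pixel columns grow to the right and rows downward; lengths in m; the calibration is good to about 2 mm. A picture is of the moment at which its call begins: read the wrist's pose just before it. calibration takes no time and is no camera call; for the wrist camera it gives the pose at the moment of the call.
- bot.finish_job(): hands the job in; it is judged then, once.
The state is a dict: "time_s": time; "joint_pos": joint angles; "qd": joint speeds; "joint_efforts": joint torques, N m; "eef_pos": TCP position; "ee_rot": TCP orientation; "force": force on the tool from outside, world axes, zero at the start; "moment": the same for the moment, N m; "finger_gap": opening from 0.0 (shut) to 1.0 (fully open); "gripper_force": force on a finger pad.
Only numpy, scipy, OpenCV 4.12 (cv2) and the standard library are available. Lean on these libraries where they do the work, as an engineer would, in place of code of your own. Each camera call takes 0.05 s, during which the arm holds its last target. There are 200 camera calls.

## Working session

There is one attempt and no reset: what is moved stays moved. The work goes in short steps, Python scripts to look and compute and a tool call to move; the robot and the scene stay as the last step left them, time stands still between calls to the robot, and variables do not carry over. Pictures are saved under pics/ and viewed, at most 10 in all, crops included, and the job is handed in when it is done.

Besides the shell and the picture viewer there is one more tool, called after "Call:" as a command line: name --argument value ..., lists and objects as JSON in quotes. jog_arm: Moves the arm, as the interface text tells. Its arguments: {"type":"object","properties":{"increments":{"type":"array","items":{"type":"object","properties":{"gripper":{"type":"number"},"translation":{"type":"array","items":{"type":"number"}},"turn":{"type":"array","items":{"type":"number"}}}}}},"required":["increments"]}

```bash
ls; mkdir -p pics
python3 - <<'E'
from plant import monitor,capture,calibration,bot
import cv2,numpy as np
a=capture("top");b=capture("side")
np.savez('p0.npz',top=a,side=b)
cv2.imwrite('pics/top0.png',cv2.resize(a[:,:,::-1],(800,600)))
cv2.imwrite('pics/side0.png',cv2.resize(b[:,:,::-1],(800,600)))
for n in("top","side","wrist"):print(n,calibration(n))
s=monitor.sense();print(s,bot.grip_point_offset)
E
```

```text
pics
top {'fov_y': 50.37798325606277, 'cx': 262.7079060695147, 'cy': 189.67963108859266, 'camera_from_world': array([[-1.47085485e-02, -9.99885695e-01, -3.50081289e-03,
        -2.29899143e-02],
       [-9.80221526e-01,  1.51101635e-02, -1.97325727e-01,
         5.16424014e-01],
       [ 1.97356069e-01,  5.29197132e-04, -9.80331730e-01,
         1.37431263e+00],
       [ 0.00000000e+00,  0.00000000e+00,  0.00000000e+00,
         1.00000000e+00]])}
side {'fov_y': 45.2014162261608, 'cx': 255.57119650045928, 'cy': 188.75356196306697, 'camera_from_world': array([[ 6.59175120e-01, -7.51989460e-01, -1.15115485e-04,
        -3.52760801e-01],
       [-5.54612939e-01, -4.86056418e-01, -6.75391477e-01,
         3.68305943e-01],
       [ 5.07831319e-01,  4.45265102e-01, -7.37459382e-01,
         1.50065218e+00],
       [ 0.00000000e+00,  0.00000000e+00,  0.00000000e+00,
         1.00000000e+00]])}
wrist {'fov_y': 64.66771365305803, 'cx': 257.23273725569317, 'cy': 195.98779815383241, 'camera_from_world': array([[ 0.31574833,  0.94884219, -0.00121802, -0.62471154],
       [ 0.9096315 , -0.3023343
[... 155 characters left out ...]
'time_s': 0.1, 'joint_pos': array([-1.31289588,  0.38414507,  0.01637679,  1.37102462, -0.00629544,
        1.38820037, -0.04650883]), 'qd': array([ 0.00071891,  0.00042767,  0.00018756, -0.00138853,  0.00125335,
        0.00154759, -0.00030448]), 'joint_efforts': array([ 3.62419720e-03, -6.29140377e+01,  8.48071519e-01, -3.72761679e+01,
        1.68802397e-02,  1.04372104e-02,  5.18586944e-06]), 'eef_pos': array([0.19690526, 0.59270526, 0.23039557]), 'ee_rot': array([-5.01630807e-01, -3.10103351e+00,  2.68625171e-03]), 'force': array([0.44286347, 0.80641874, 0.4652934 ]), 'moment': array([ 0.10996816, -0.02474497, -0.04448066]), 'gripper_force': 0.0, 'finger_gap': 0.9969077950547305} 0.0187
```

View pics/top0.png

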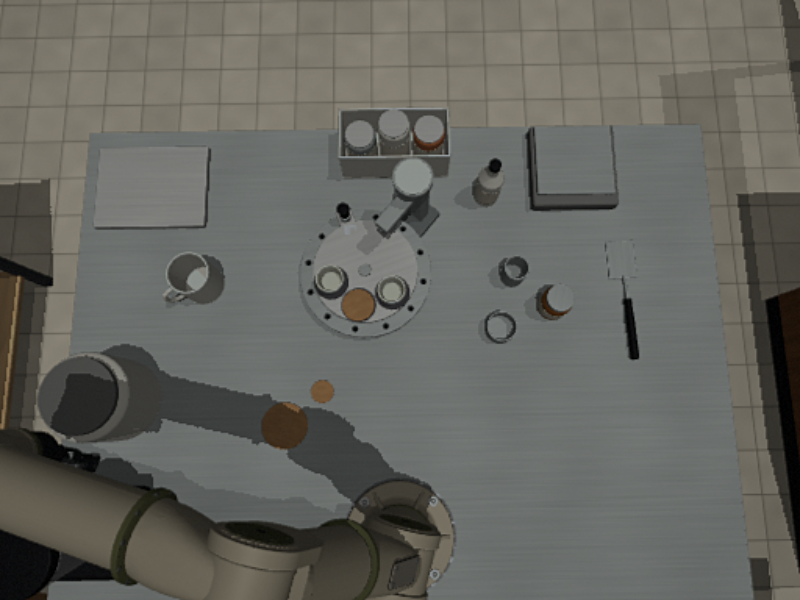

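View pics/side0.png

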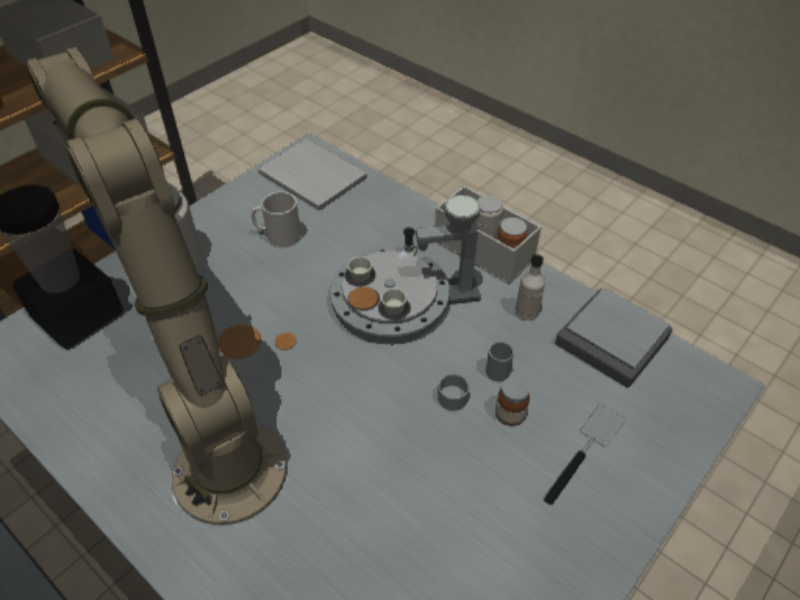

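Top view (800×600):
- **Turntable:** centred at (365,270), with the knob at (343,210) and the depositor at (412,190).
- **Ramekins:** at (330,280) and (392,292).
- **Board candidates:** (358,305) on the disc, small (322,391) and large (285,425) on the counter. The one on the disc fits, because it lies on a place.
- **Beaker candidates:** (514,270) narrow and tall, (500,326) wide and low. The first fits, and it also looks taller in the side view at (500,361) against (453,392).

I'll confirm both in one crop and take first measurements.

```bash
cat > h.py <<'E'
import numpy as np,cv2
from plant import monitor,capture,calibration,bot
from scipy.spatial.transform import Rotation as R
def ray(c,uv):
    f=192/np.tan(np.radians(c['fov_y'])/2);M=c['camera_from_world']
    d=M[:3,:3].T@np.array([(uv[0]-c['cx'])/f,(uv[1]-c['cy'])/f,1.]);o=-M[:3,:3].T@M[:3,3]
    return o,d/np.linalg.norm(d)
def plane(c,uv,z):
    o,d=ray(c,uv);return o+d*(z-o[2])/d[2]
def tri(cu):
    A=np.zeros((3,3));b=np.zeros(3);L=[ray(*x) for x in cu]
    for o,d in L:
        P=np.eye(3)-np.outer(d,d);A+=P;b+=P@o
    p=np.linalg.solve(A,b);return p,[round(1000*np.linalg.norm((np.eye(3)-np.outer(d,d))@(p-o)),1) for o,d in L]
def proj(c,p):
    f=192/np.tan(np.radians(c['fov_y'])/2);q=c['camera_from_world']@np.append(p,1);return np.array([c['cx']+f*q[0]/q[2],c['cy']+f*q[1]/q[2]])
def blobs(mask,mn=5):
    n,l,s,ce=cv2.connectedComponentsWithStats(mask.astype(np.uint8));return [(ce[i].round(1),s[i][:5]) for i in range(1,n) if s[i][4]>=mn]
E
python3 - <<'E'
from h import *
z=np.load('p0.npz');a=z['top'];b=z['side']
cv2.imwrite('pics/crop.png',np.hstack([cv2.resize(a[95:240,185:385][:,:,::-1],None,fx=3,fy=3,interpolation=2)[:,:],]))
ct,cs=calibration('top'),calibration('side')
for n,im,c in(('top',a,ct),('side',b,cs)):
    hsv=cv2.cvtColor(im,cv2.COLOR_RGB2HSV)
    print(n,'orange');[print(x,y) for x,y in blobs((hsv[...,0]<18)&(hsv[...,1]>110)&(hsv[...,2]>60),30)]
    print('dark');
    for x,y in blobs(hsv[...,2]<45,2):
        p=plane(c,x,.045)
        if .4<p[0]<.95 and abs(p[1])<.3: print(x,y,p.round(3))
E
```

```text
top orange
[274.3  90.7] [265  86  19   8  42]
[  3.4 207.6] [  0 177  11  78 331]
[228.7 194.7] [219 185  20  20 322]
[205.8 250.3] [199 244  14  14 155]
[182.3 271.8] [168 258  29  29 585]
dark
[285.  81.] [285  75   1  13  13] [ 0.927 -0.119  0.045]
[239.8  90.8] [239  89   2   4   5] [0.891 0.048 0.045]
[241.   97.5] [241  97   1   2   2] [0.864 0.044 0.045]
[285.3  97.7] [285  97   2   2   3] [ 0.861 -0.119  0.045]
[220.   98.5] [220  98   1   2   2] [0.862 0.121 0.045]
[316.2 105.9] [312 102   9   9  59] [ 0.827 -0.231  0.045]
[263.7 130.2] [253 121  22  21 133] [ 0.737 -0.038  0.045]
[303.  120.5] [303 120   1   2   2] [ 0.771 -0.181  0.045]
[219.5 134.4] [216 130   8  10  59] [0.723 0.122 0.045]
[240.1 138.3] [239 137   3   4   9] [0.707 0.048 0.045]
[278. 140.] [276 138   5   5   5] [ 0.699 -0.088  0.045]
[222.5 140.5] [222 140   2   2   2] [0.7   0.111 0.045]
[252.5 144.5] [252 143   2   4   4] [0.683 0.003 0.045]
[257.5 146. ] [256 145   4   3   8] [ 0.677 -0.014  0.045]
[272. 147.] [270 145   5   5   5] [ 0.673 -0.066  0.045]
[205.5 151. ] [204 150   4   3   8] [0.662 0.1
[... 1634 characters left out ...]
0.047 0.045]
[237.7 174.9] [236 172   4   7  12] [0.586 0.139 0.045]
[218.5 175. ] [218 175   2   1   2] [0.536 0.196 0.045]
[290.2 179.5] [287 178   7   4  22] [ 0.704 -0.033  0.045]
[282.5 180.5] [282 180   2   2   4] [ 0.68  -0.014  0.045]
[215. 188.] [214 188   3   1   3] [0.477 0.157 0.045]
[297.  192.2] [287 191  20   4  30] [ 0.668 -0.094  0.045]
[259.3 196.2] [257 193   5   8  12] [0.558 0.001 0.045]
[281.5 193.5] [281 193   2   2   4] [ 0.624 -0.054  0.045]
[221.3 200.3] [221 200   2   2   3] [0.448 0.095 0.045]
[271.2 204.6] [270 204   3   2   5] [ 0.555 -0.06   0.045]
[235.8 208.4] [235 208   3   2   5] [0.454 0.027 0.045]
[254.  210.2] [253 210   3   2   4] [ 0.492 -0.03   0.045]
```

View pics/crop.png

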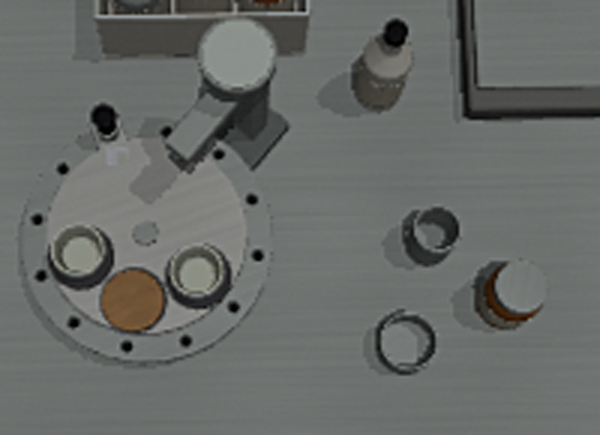

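Crop: the board on the disc is at (133,299) between the ramekins at (80,252) and (197,272). The tall narrow beaker is at (433,235) and the squat cup at (405,342), so both choices hold.

Run:
```python
from h import *
from scipy.optimize import least_squares
ct,cs=calibration('top'),calibration('side')
ht=[(240.1,138.3),(257.5,146),(205.5,151),(268.5,161),(197,168),(270.5,180),(198.1,186.3),(262.5,197),(209.1,202.1),(246.5,208),(227,210)]
P=np.array([plane(ct,u,.045)[:2] for u in ht])
hs=[(275.3,169.3),(218.5,175),(282.5,180.5),(215,188),(281.5,193.5),(221.3,200.3),(271.2,204.6),(235.8,208.4),(254,210.2)]
Q=np.array([plane(cs,u,.045)[:2] for u in hs])
for n,S in(('top',P),('side',Q),('both',np.vstack([P,Q]))):
    def f(p):
        d=S-p[:2];a=np.arctan2(d[:,1],d[:,0])-p[2];k=np.round(a/(np.pi/6))*np.pi/6+p[2]
        return (d-.132*np.c_[np.cos(k),np.sin(k)]).ravel()
    r=least_squares(f,[.575,.07,np.radians(10)]);print(n,r.x[:2].round(4),np.degrees(r.x[2]).round(2),'rms',np.sqrt(np.mean(r.fun**2)).round(4))
# hole height from two views
for u in ht:
    p=plane(ct,u,.045);d=[np.linalg.norm(proj(cs,p)-np.array(v)) for v in hs];j=int(np.argmin(d))
    if d[j]<2.5: print('hole z',tri([(ct,u),(cs,hs[j])])[0].round(4))
print('board',plane(ct,(228.7,194.7),.066).round(4),plane(cs,(231.9,190.5),.066).round(4),tri([(ct,(228.7,194.7)),(cs,(231.9,190.5))]))
print('knob head',tri([(ct,(219.5,134.)),(cs,(261.4,150.8))]))
print('beaker rim top',plane(ct,(330.7,171.3),.08).round(3),'squat',plane(ct,(185+405/3,95+342/3),.024).round(3))
print('jar',plane(ct,(185+520/3,95+288/3),.1).round(3))
print('bottle',plane(ct,(185+395/3,95+32/3),.19).round(3))
print('side proj of beaker',proj(cs,plane(ct,(330.7,171.3),.08)))
s=monitor.sense();T=R.from_rotvec(s['ee_rot']).as_matrix();print(T.round(3))
c=calibration('wrist');M=c['camera_from_world'];o=-M[:3,:3].T@M[:3,3];print('cam in tool',T.T@(o-s['eef_pos']),(T.T@M[:3,:3].T).round(3))
```

```text
top [0.5767 0.0712] 19.69 rms 0.0005
side [0.5787 0.071 ] 19.63 rms 0.0007
both [0.5775 0.0712] 19.71 rms 0.0009
hole z [0.7079 0.0474 0.045 ]
hole z [ 0.677  -0.0148  0.0475]
hole z [ 0.6219 -0.0537  0.046 ]
hole z [ 0.5528 -0.0598  0.0462]
hole z [0.5335 0.1951 0.047 ]
hole z [ 0.4915 -0.03    0.0459]
hole z [0.4761 0.1566 0.0459]
hole z [0.4533 0.0262 0.0463]
hole z [0.4471 0.0943 0.046 ]
board [0.4972 0.0868 0.066 ] [0.497  0.0854 0.066 ] (array([0.49780582, 0.08671741, 0.06426019]), [np.float64(0.3), np.float64(0.3)])
knob head (array([0.70226133, 0.11536409, 0.10852345]), [np.float64(0.3), np.float64(0.3)])
beaker rim top [ 0.571 -0.266  0.08 ] squat [ 0.449 -0.232  0.024]
jar [ 0.497 -0.353  0.1  ]
bottle [ 0.767 -0.212  0.19 ]
side proj of beaker [319.64030779 225.01924698]
[[-0.949  0.315 -0.001]
 [ 0.315  0.949 -0.002]
 [-0.    -0.002 -1.   ]]
cam in tool [ 0.07269363  0.00039946 -0.14265106] [[-0.    -0.959 -0.285]
 [ 1.    -0.001  0.   ]
 [-0.001 -0.285  0.959]]
```

```bash
cat >> h.py <<'E'
def legs(L):
    s=monitor.sense();p=s['eef_pos'];T=R.from_rotvec(s['ee_rot']).as_matrix()
    for x,y,z,a in L:
        a=np.radians(a);N=np.array([[-np.sin(a),np.cos(a),0],[np.cos(a),np.sin(a),0],[0,0,-1]]).T
        q=np.array([x,y,z]);print('tr',(T.T@(q-p)/.3).round(3),'turn',(R.from_matrix(T.T@N).as_rotvec()/np.pi).round(3),'mm',(1000*np.linalg.norm(q-p)).round());p,T=q,N
E
python3 -c "
from h import *
legs([(.30,.38,.29,44),(.43,.15,.29,10),(.50,-.08,.29,-10.3),(.571,-.236,.26,-10.3)])"
```

```text
tr [-0.55  -0.565 -0.198] turn [-0.001  0.     0.153] mm 244.0
tr [-0.853 -0.221  0.   ] turn [0.    0.    0.189] mm 264.0
tr [-0.796  0.097  0.   ] turn [0.    0.    0.113] mm 240.0
tr [-0.469  0.326  0.1  ] turn [0. 0. 0.] mm 174.0
```

Call:
jog_arm --increments '[{"gripper": 0, "translation": [-0.55, -0.565, -0.2], "turn": [0, 0, 0.153]}, {"gripper": 0, "translation": [-0.55, -0.565, -0.2], "turn": [0, 0, 0.153]}, {"gripper": 0, "translation": [-0.55, -0.565, -0.2], "turn": [0, 0, 0.153]}, {"gripper": 0, "translation": [-0.55, -0.565, -0.2], "turn": [0, 0, 0.153]}, {"gripper": 0, "translation": [-0.55, -0.565, -0.2], "turn": [0, 0, 0.153]}]'

```text
time_s: 0.72
eef_pos: [0.3035, 0.3766, 0.293]
ee_rot: [1.236, 2.887, 0.004]
force: [-0.1, 1.6, -0.9]
finger_gap: 0.998
gripper_force: 0.0
```

Call:
jog_arm --increments '[{"gripper": 0, "translation": [-0.853, -0.22, 0], "turn": [0, 0, 0.189]}, {"gripper": 0, "translation": [-0.853, -0.22, 0], "turn": [0, 0, 0.189]}, {"gripper": 0, "translation": [-0.853, -0.22, 0], "turn": [0, 0, 0.189]}, {"gripper": 0, "translation": [-0.853, -0.22, 0], "turn": [0, 0, 0.189]}, {"gripper": 0, "translation": [-0.853, -0.22, 0], "turn": [0, 0, 0.189]}]'

```text
time_s: 1.35
eef_pos: [0.4322, 0.1468, 0.2912]
ee_rot: [2.026, 2.401, -0.001]
force: [-0.6, 0.3, 0.7]
finger_gap: 1.0
gripper_force: 0.0
```

Call:
jog_arm --increments '[{"gripper": 0, "translation": [-0.796, 0.097, 0], "turn": [0, 0, 0.113]}, {"gripper": 0, "translation": [-0.796, 0.097, 0], "turn": [0, 0, 0.113]}, {"gripper": 0, "translation": [-0.796, 0.097, 0], "turn": [0, 0, 0.113]}, {"gripper": 0, "translation": [-0.796, 0.097, 0], "turn": [0, 0, 0.113]}, {"gripper": 0, "translation": [-0.796, 0.097, 0], "turn": [0, 0, 0.113]}]'

```text
time_s: 1.98
eef_pos: [0.5014, -0.0831, 0.2909]
ee_rot: [2.416, 2.006, -0.003]
force: [-1.0, 0.9, 0.6]
finger_gap: 1.0
gripper_force: 0.0
```

Call:
jog_arm --increments '[{"gripper": 0, "translation": [-0.47, 0.326, 0.1], "turn": [0, 0, 0]}, {"gripper": 0, "translation": [-0.47, 0.326, 0.1], "turn": [0, 0, 0]}, {"gripper": 0, "translation": [-0.47, 0.326, 0.1], "turn": [0, 0, 0]}, {"gripper": 0, "translation": [-0.47, 0.326, 0.1], "turn": [0, 0, 0]}, {"gripper": 0, "translation": [-0.47, 0.326, 0.1], "turn": [0, 0, 0]}]'

```text
time_s: 2.6
eef_pos: [0.5728, -0.2337, 0.2604]
ee_rot: [-2.408, -2.015, 0.0]
force: [0.4, 1.3, -1.1]
finger_gap: 1.001
gripper_force: 0.0
```

Run:
```python
from h import *
c=calibration('wrist');a=capture('wrist');np.savez('w1.npz',im=a,**c)
cv2.imwrite('pics/w1.png',cv2.resize(a[:,:,::-1],(800,600)))
s=monitor.sense();print(s['time_s'],s['eef_pos'],s['ee_rot'])
legs([(.571,-.236,.2,-10.3)])
```

```text
2.65 [ 0.57293398 -0.23326134  0.26100998] [-2.40745205e+00 -2.01648038e+00 -1.02902683e-03]
tr [-0.01  -0.005  0.203] turn [-0.    -0.     0.001] mm 61.0
```

View pics/w1.png

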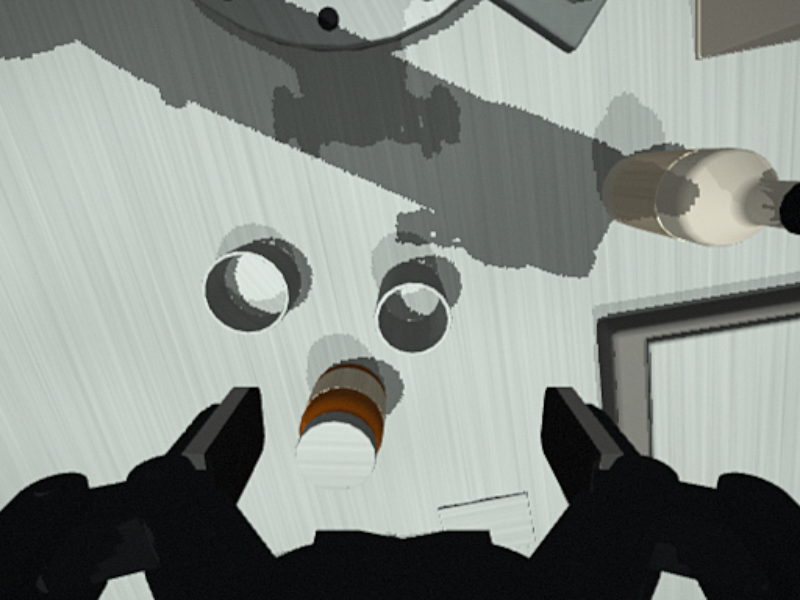

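The wrist picture shows the beaker rim at (413,318), the squat cup at (247,292), the jar lid at (337,452) and the bottle at (700,195). The fingers don't hide the beaker. I'll take a second wrist view lower down to triangulate.

Call:
jog_arm --increments '[{"gripper": 0, "translation": [-0.01, 0, 0.2], "turn": [0, 0, 0]}, {"gripper": 0, "translation": [-0.01, 0, 0.2], "turn": [0, 0, 0]}, {"gripper": 0, "translation": [-0.01, 0, 0.2], "turn": [0, 0, 0]}]'

```text
time_s: 3.02
eef_pos: [0.5727, -0.2375, 0.2035]
ee_rot: [2.408, 2.015, 0.002]
force: [0.4, -0.5, 0.2]
finger_gap: 0.998
gripper_force: 0.0
```

Run:
```python
from h import *
c2=calibration('wrist');a2=capture('wrist')
z=np.load('w1.npz');c1={k:z[k] for k in z.files if k!='im'}
def rim(im,lo,hi,box):
    x0,y0,x1,y1=box;g=cv2.cvtColor(im,cv2.COLOR_RGB2GRAY)[y0:y1,x0:x1]
    g=cv2.resize(g,None,fx=4,fy=4,interpolation=cv2.INTER_CUBIC)
    h=cv2.HoughCircles(cv2.GaussianBlur(g,(0,0),2),cv2.HOUGH_GRADIENT_ALT,1,200,param1=150,param2=.6,minRadius=lo*4,maxRadius=hi*4)
    return None if h is None else [((v[0]/4+x0).round(2),(v[1]/4+y0).round(2),(v[2]/4).round(2)) for v in h[0]]
r1=rim(z['im'],17,30,(225,165,305,240));print(r1)
pr=proj(c2,plane(c1,r1[0][:2],.08)) if r1 else (265,200)
x,y=int(pr[0]),int(pr[1]);print(pr)
r2=rim(a2,25,45,(x-60,y-60,x+60,min(384,y+60)));print(r2)
if r1 and r2:
    p,e=tri([(c1,r1[0][:2]),(c2,r2[0][:2])]);print('rim',p,e,plane(c1,r1[0][:2],.08),plane(c2,r2[0][:2],.08))
s=monitor.sense();print(s['time_s'],s['eef_pos'])
```

```text
[(np.float32(263.0), np.float32(203.25), np.float32(22.62))]
[263.02099106 217.9793526 ]
[(np.float32(265.25), np.float32(218.75), np.float32(27.39))]
rim [ 0.57495464 -0.2589281   0.10035415] [np.float64(0.9), np.float64(0.9)] [ 0.57321983 -0.26547561  0.08      ] [ 0.57514146 -0.26660393  0.08      ]
3.075 [ 0.57296244 -0.23817507  0.20407267]
```

Run:
```python
from h import *
z=np.load('p0.npz');g=cv2.resize(cv2.cvtColor(z['side'][195:255,290:350],cv2.COLOR_RGB2GRAY),None,fx=6,fy=6,interpolation=2)
cs=calibration('side');p=np.array([.574,-.266,.08])
u=(np.array(proj(cs,p))-[290,195])*6+3
for h in(.07,.08,.09):print(h,proj(cs,[.574,-.266,h]).round(1))
# rim top edge: brightness profile up the column through the axis
col=z['side'][205:250,int(round(proj(cs,p)[0])),:].mean(1);print(col.astype(int), [proj(cs,p+[.028*np.cos(t),.028*np.sin(t),0])[1].round(1) for t in(np.radians(41.2),np.radians(221.2))])
legs([(.574,-.266,.12,-10.3),(.574,-.266,.041,-10.3)])
```

```text
0.07 [319.7 226.3]
0.08 [320.  224.5]
0.09 [320.3 222.7]
[124 124 124 124 125 127 126 124 125 126 124 125 123 122  78  60  61  62
  60  61  60  62  60  61  59  95  73  61  62  61  60  61  61  60  60  60
  59  59  59  95 125 128 112  80  58] [np.float64(218.3), np.float64(230.9)]
tr [-0.091  0.019  0.28 ] turn [0.001 0.    0.001] mm 89.0
tr [0.    0.    0.263] turn [0. 0. 0.] mm 79.0
```

The side view's rim edges are at rows 219 and 230, against 218.3 and 230.9 predicted for a rim at 80 mm, so the height is confirmed. I'll descend and grasp.

Call:
jog_arm --increments '[{"gripper": 0, "translation": [-0.091, 0.019, 0.28], "turn": [0, 0, 0]}, {"gripper": 0, "translation": [-0.091, 0.019, 0.28], "turn": [0, 0, 0]}, {"gripper": 0, "translation": [-0.091, 0.019, 0.28], "turn": [0, 0, 0]}, {"gripper": 0, "translation": [-0.091, 0.019, 0.28], "turn": [0, 0, 0]}]'

```text
time_s: 3.58
eef_pos: [0.574, -0.2667, 0.12]
ee_rot: [2.408, 2.012, 0.003]
force: [0.0, -0.1, 0.2]
finger_gap: 1.0
gripper_force: 0.0
```

Call:
jog_arm --increments '[{"gripper": 0, "translation": [0, 0, 0.1], "turn": [0, 0, 0]}, {"gripper": 0, "translation": [0, 0, 0.2], "turn": [0, 0, 0]}, {"gripper": 0, "translation": [0, 0, 0.263], "turn": [0, 0, 0]}, {"gripper": 0, "translation": [0, 0, 0.263], "turn": [0, 0, 0]}, {"gripper": 0.1, "translation": [0, 0, 0.263], "turn": [0, 0, 0]}]'

```text
time_s: 4.2
eef_pos: [0.5734, -0.267, 0.04]
ee_rot: [2.41, 2.013, 0.001]
force: [1.2, 0.4, 0.9]
finger_gap: 0.902
gripper_force: 0.0
```

Call:
jog_arm --increments '[{"gripper": 0.2, "translation": [0, 0, 0], "turn": [0, 0, 0]}, {"gripper": 0.3, "translation": [0, 0, 0], "turn": [0, 0, 0]}, {"gripper": 0.5, "translation": [0, 0, 0], "turn": [0, 0, 0]}, {"gripper": 0.6, "translation": [0, 0, 0], "turn": [0, 0, 0]}, {"gripper": 0.6, "translation": [0, 0, 0], "turn": [0, 0, 0]}]'

```text
time_s: 4.82
eef_pos: [0.5731, -0.2668, 0.0395]
ee_rot: [2.41, 2.013, 0.001]
force: [-1.3, 0.4, 5.6]
finger_gap: 0.643
gripper_force: 62.6
```

Run:
```python
from h import *
s=monitor.sense();print(s['time_s'],s['eef_pos'],s['finger_gap'],s['gripper_force'],s['force'])
legs([(.574,-.266,.22,-10.3),(.50,-.05,.22,-10.3),(.4988,.0855,.19,-10.3),(.4988,.0855,.111,-10.3)])
```

```text
4.825 [ 0.57307672 -0.26682865  0.03954714] 0.6428998903289774 62.56710357964039 [-1.28590035  0.44645475  5.62309539]
tr [ 0.003  0.003 -0.602] turn [0.001 0.    0.   ] mm 180.0
tr [ 0.664 -0.371  0.   ] turn [0. 0. 0.] mm 228.0
tr [ 0.444 -0.085  0.1  ] turn [0. 0. 0.] mm 139.0
tr [0.    0.    0.263] turn [0. 0. 0.] mm 79.0
```

Call:
jog_arm --increments '[{"gripper": 0.6, "translation": [0, 0, -0.1], "turn": [0, 0, 0]}, {"gripper": 0.6, "translation": [0, 0, -0.25], "turn": [0, 0, 0]}, {"gripper": 0.6, "translation": [0, 0, -0.42], "turn": [0, 0, 0]}, {"gripper": 0.6, "translation": [0, 0, -0.6], "turn": [0, 0, 0]}, {"gripper": 0.6, "translation": [0, 0, -0.6], "turn": [0, 0, 0]}]'

```text
time_s: 5.45
eef_pos: [0.574, -0.2683, 0.2235]
ee_rot: [2.406, 2.008, 0.006]
force: [0.1, -1.0, -1.3]
finger_gap: 0.64
gripper_force: 64.2
```

Call:
jog_arm --increments '[{"gripper": 0.6, "translation": [0.1, -0.055, 0], "turn": [0, 0, 0]}, {"gripper": 0.6, "translation": [0.25, -0.14, 0], "turn": [0, 0, 0]}, {"gripper": 0.6, "translation": [0.41, -0.23, 0], "turn": [0, 0, 0]}, {"gripper": 0.6, "translation": [0.57, -0.32, 0], "turn": [0, 0, 0]}, {"gripper": 0.6, "translation": [0.665, -0.37, 0], "turn": [0, 0, 0]}]'

```text
time_s: 6.08
eef_pos: [0.4972, -0.0472, 0.2171]
ee_rot: [-2.406, -2.016, 0.002]
force: [0.6, -0.1, -2.4]
finger_gap: 0.642
gripper_force: 64.3
```

Call:
jog_arm --increments '[{"gripper": 0.6, "translation": [0.15, -0.03, 0.03], "turn": [0, 0, 0]}, {"gripper": 0.6, "translation": [0.3, -0.06, 0.06], "turn": [0, 0, 0]}, {"gripper": 0.6, "translation": [0.4, -0.08, 0.09], "turn": [0, 0, 0]}, {"gripper": 0.6, "translation": [0.444, -0.085, 0.1], "turn": [0, 0, 0]}, {"gripper": 0.6, "translation": [0.444, -0.085, 0.1], "turn": [0, 0, 0]}]'

```text
time_s: 6.7
eef_pos: [0.4972, 0.0851, 0.1878]
ee_rot: [2.411, 2.015, -0.002]
force: [0.4, -0.9, -1.8]
finger_gap: 0.642
gripper_force: 64.3
```

Run:
```python
from h import *
s=monitor.sense();c=calibration('wrist');a=capture('wrist');np.savez('w3.npz',im=a,**c)
b=capture('side')
cv2.imwrite('pics/w3.png',np.hstack([cv2.resize(a[:,:,::-1],(400,300)),cv2.resize(b[90:240,180:380,::-1],(400,300))]))
print(s['time_s'],s['eef_pos'],s['finger_gap'],s['force'])
g=cv2.cvtColor(a,cv2.COLOR_RGB2GRAY);g=cv2.resize(g,None,fx=3,fy=3,interpolation=2)
h=cv2.HoughCircles(cv2.GaussianBlur(g,(0,0),2),cv2.HOUGH_GRADIENT_ALT,1,60,param1=150,param2=.5,minRadius=54,maxRadius=160)
rz=s['eef_pos'][2]+.039
for v in (h[0] if h is not None else []):
    uv=(v[0]/3,v[1]/3);p=plane(c,uv,rz);print(uv,v[2]/3,'if rim',p.round(4),(R.from_rotvec(s['ee_rot']).inv().apply(p-s['eef_pos'])).round(4))
hsv=cv2.cvtColor(a,cv2.COLOR_RGB2HSV);[print(x,y,plane(c,x,.066)) for x,y in blobs((hsv[...,0]<20)&(hsv[...,1]>110)&(hsv[...,2]>60),100)]
```

```text
6.7 [0.49718172 0.08505405 0.1877633 ] 0.642331249359266 [ 0.42529418 -0.89157715 -1.7674368 ]
(np.float32(258.66666), np.float32(187.66667)) 40.04854 if rim [0.5056 0.1296 0.2268] [ 0.0453  0.0003 -0.0391]
(np.float32(309.0), np.float32(110.333336)) 48.15003 if rim [0.5265 0.1525 0.2268] [ 0.0716  0.0168 -0.0391]
(np.float32(70.0), np.float32(128.66667)) 26.137222 if rim [0.4471 0.1609 0.2268] [ 0.0657 -0.0628 -0.039 ]
(np.float32(309.0), np.float32(110.333336)) 42.10239 if rim [0.5265 0.1525 0.2268] [ 0.0716  0.0168 -0.0391]
(np.float32(309.0), np.float32(110.333336)) 25.648516 if rim [0.5265 0.1525 0.2268] [ 0.0716  0.0168 -0.0391]
[ 9.5 65.4] [   0   19   25   89 1548] [0.31881403 0.22324712 0.066     ]
[ 71.2 126.1] [  47  102   49   49 1882] [0.35106275 0.16883545 0.066     ]
[257.9 173. ] [ 219  150   79   53 2502] [0.5002654  0.10046709 0.066     ]
```

View pics/w3.png

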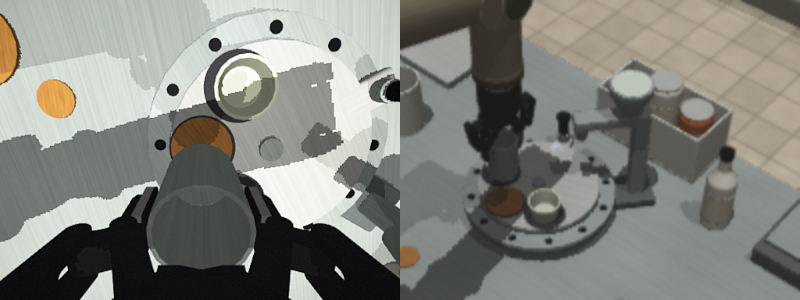

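The left half shows the beaker gripped upright, its near rim arc topping out at (201,185), with the board partly hidden behind it at (202,147). The right half shows the held beaker just above the board. I'll work out the beaker's offset in the tool and refit the board.

Run:
```python
from h import *
z=np.load('w3.npz');c={k:z[k] for k in z.files if k!='im'};im=z['im']
s=monitor.sense();T=R.from_rotvec(s['ee_rot']);t=s['eef_pos']
print('board',plane(c,(258.67,187.67),.066).round(4))
hsv=cv2.cvtColor(im,cv2.COLOR_RGB2HSV);m=((hsv[...,0]<20)&(hsv[...,1]>110)&(hsv[...,2]>60)).astype(np.uint8)
cn=max([k for k in cv2.findContours(m,0,1)[0] if k[:,0,0].mean()>200],key=len)[:,0]
q=np.array([plane(c,u,.066)[:2] for u in cn])
from scipy.optimize import least_squares
r=least_squares(lambda p:np.hypot(*(q-p).T)-.036,[.499,.0855],loss='soft_l1',f_scale=.001)
inn=np.abs(r.fun)<.002
print('fit',r.x,inn.sum(),len(q))
g=cv2.cvtColor(im,cv2.COLOR_RGB2GRAY);print('col',[(i,int(v)) for i,v in zip(range(170,260),g[170:260,254:260].mean(1))][::1])
for v,zz in((183,t[2]-.041),(237,t[2]+.039)):print(v,'beaker tool-x',T.inv().apply(plane(c,(257.5,v),zz)-t)[0]-.028)
```

```text
board [0.4986 0.0871 0.066 ]
fit [0.49721584 0.08452458] 138 212
col [(170, 65), (171, 63), (172, 65), (173, 64), (174, 63), (175, 63), (176, 63), (177, 64), (178, 62), (179, 64), (180, 63), (181, 63), (182, 64), (183, 64), (184, 71), (185, 74), (186, 74), (187, 74), (188, 73), (189, 73), (190, 73), (191, 73), (192, 73), (193, 74), (194, 74), (195, 72), (196, 72), (197, 73), (198, 73), (199, 73), (200, 74), (201, 74), (202, 73), (203, 73), (204, 73), (205, 73), (206, 73), (207, 73), (208, 73), (209, 73), (210, 73), (211, 74), (212, 72), (213, 73), (214, 74), (215, 73), (216, 72), (217, 73), (218, 74), (219, 74), (220, 72), (221, 72), (222, 74), (223, 73), (224, 74), (225, 72), (226, 72), (227, 73), (228, 73), (229, 73), (230, 72), (231, 73), (232, 74), (233, 72), (234, 74), (235, 72), (236, 72), (237, 83), (238, 94), (239, 89), (240, 86), (241, 86), (242, 85), (243, 83), (244, 83), (245, 82), (246, 83), (247, 82), (248, 83), (249, 82), (250, 84), (251, 81), (252, 83), (253, 83), (254, 83), (255, 82), (256, 83), (257, 83), (258, 82), (259, 83)]
183 beaker tool-x 0.0006893948927214656
237 beaker tool-x 0.00027275112521474645
```

Call:
jog_arm --increments '[{"gripper": 0.6, "translation": [0.002, 0.003, 0.08], "turn": [0, 0, 0]}, {"gripper": 0.6, "translation": [0.002, 0.003, 0.16], "turn": [0, 0, 0]}, {"gripper": 0.6, "translation": [0.002, 0.003, 0.23], "turn": [0, 0, 0]}, {"gripper": 0.6, "translation": [0.002, 0.003, 0.255], "turn": [0, 0, 0]}, {"gripper": 0.6, "translation": [0.002, 0.003, 0.255], "turn": [0, 0, 0]}]'

```text
time_s: 7.42
eef_pos: [0.4986, 0.0846, 0.1121]
ee_rot: [2.413, 2.011, -0.001]
force: [0.2, -0.6, -2.2]
finger_gap: 0.641
gripper_force: 64.3
```

Call:
jog_arm --increments '[{"gripper": 0.6, "translation": [0, 0, 0.004], "turn": [0, 0, 0]}, {"gripper": 0.6, "translation": [0, 0, 0.008], "turn": [0, 0, 0]}]'

```text
time_s: 7.68
eef_pos: [0.499, 0.0856, 0.1102]
ee_rot: [2.411, 2.013, 0.002]
force: [0.1, 0.3, -2.0]
finger_gap: 0.64
gripper_force: 64.3
```

Run:
```python
from h import *
s=monitor.sense();print(s['time_s'],s['eef_pos'],s['ee_rot'],s['force']);legs([(.4985,.0858,.107,-10.3)])
```

```text
7.675 [0.49901373 0.08564073 0.1101564 ] [2.41125210e+00 2.01328000e+00 1.98901292e-03] [ 0.07082537  0.32537622 -1.98276389]
tr [ 0.    -0.002  0.011] turn [ 0. -0.  0.] mm 3.0
```

Call:
jog_arm --increments '[{"gripper": 0.6, "translation": [0, 0, 0.004], "turn": [0, 0, 0]}, {"gripper": 0.6, "translation": [0, 0, 0.008], "turn": [0, 0, 0]}, {"gripper": 0.6, "translation": [0, 0, 0.008], "turn": [0, 0, 0]}]'

```text
time_s: 8.05
eef_pos: [0.4984, 0.0856, 0.107]
ee_rot: [-2.411, -2.014, 0.0]
force: [-0.6, 0.4, -1.9]
finger_gap: 0.644
gripper_force: 64.3
```

Call:
jog_arm --increments '[{"gripper": 0.6, "translation": [0, 0, 0.003], "turn": [0, 0, 0]}, {"gripper": 0.6, "translation": [0, 0, 0.003], "turn": [0, 0, 0]}]'

```text
time_s: 8.3
eef_pos: [0.4984, 0.0856, 0.1061]
ee_rot: [-2.412, -2.013, 0.0]
force: [-0.0, 1.0, -1.3]
finger_gap: 0.641
gripper_force: 64.3
```

Call:
jog_arm --increments '[{"gripper": 0.6, "translation": [0, 0, 0.004], "turn": [0, 0, 0]}, {"gripper": 0.6, "translation": [0, 0, 0.004], "turn": [0, 0, 0]}]'

```text
time_s: 8.55
eef_pos: [0.4986, 0.0856, 0.1055]
ee_rot: [-2.411, -2.013, -0.001]
force: [-2.6, -1.6, 5.6]
finger_gap: 0.641
gripper_force: 64.7
```

Contact at 5.6 N. I'll release gently and back straight up.

Call:
jog_arm --increments '[{"gripper": 0.34, "translation": [0, 0, 0], "turn": [0, 0, 0]}, {"gripper": 0.28, "translation": [0, 0, 0], "turn": [0, 0, 0]}, {"gripper": 0.15, "translation": [0, 0, 0], "turn": [0, 0, 0]}, {"gripper": 0, "translation": [0, 0, 0], "turn": [0, 0, 0]}, {"gripper": 0, "translation": [0, 0, 0], "turn": [0, 0, 0]}]'

```text
time_s: 9.18
eef_pos: [0.4985, 0.0856, 0.105]
ee_rot: [2.411, 2.014, -0.0]
force: [-0.9, -0.8, 0.3]
finger_gap: 1.0
gripper_force: 0.0
```

Call:
jog_arm --increments '[{"gripper": 0, "translation": [0, 0, -0.04], "turn": [0, 0, 0]}, {"gripper": 0, "translation": [0, 0, -0.15], "turn": [0, 0, 0]}, {"gripper": 0, "translation": [0, 0, -0.3], "turn": [0, 0, 0]}, {"gripper": 0, "translation": [0, 0, -0.45], "turn": [0, 0, 0]}, {"gripper": 0, "translation": [0, 0, -0.5], "turn": [0, 0, 0]}]'

```text
time_s: 9.8
eef_pos: [0.4998, 0.0854, 0.2587]
ee_rot: [2.411, 2.012, 0.008]
force: [-0.6, -0.5, -0.4]
finger_gap: 1.003
gripper_force: 0.0
```

Run:
```python
from h import *
s=monitor.sense();c=calibration('wrist');a=capture('wrist');b=capture('side');np.savez('w4.npz',im=a,**c)
cv2.imwrite('pics/w4.png',np.hstack([cv2.resize(a[:,:,::-1],(400,300)),cv2.resize(b[90:240,180:380,::-1],(400,300))]))
print(s['time_s'],s['eef_pos'],s['force'])
g=cv2.resize(cv2.cvtColor(a,cv2.COLOR_RGB2GRAY),None,fx=3,fy=3,interpolation=2)
h=cv2.HoughCircles(cv2.GaussianBlur(g,(0,0),2),cv2.HOUGH_GRADIENT_ALT,1,30,param1=120,param2=.5,minRadius=60,maxRadius=160)
for v in (h[0] if h is not None else []):print((v/3).round(1),'z.146',plane(c,v[:2]/3,.146).round(4),'z.066',plane(c,v[:2]/3,.066).round(4))
print(legs([(.43,.20,.25,-10.3)]))
```

```text
9.8 [0.49979791 0.08544565 0.25866047] [-0.55106258 -0.53842812 -0.38108174]
[295.  112.   32.2] z.146 [0.5426 0.1474 0.146 ] z.066 [0.5521 0.1444 0.066 ]
[255.3 174.3  34.8] z.146 [0.5015 0.1023 0.146 ] z.066 [0.4982 0.0853 0.066 ]
[254.  193.7  30.2] z.146 [0.4972 0.0856 0.146 ] z.066 [0.4926 0.0632 0.066 ]
[29.3 76.3 35.1] z.146 [0.3413 0.2115 0.146 ] z.066 [0.2879 0.2286 0.066 ]
[289.3 242.   25.8] z.146 [0.5208 0.0343 0.146 ] z.066 [ 0.5235 -0.0041  0.066 ]
[295. 112.  38.] z.146 [0.5426 0.1474 0.146 ] z.066 [0.5521 0.1444 0.066 ]
[255.3 174.3  31.6] z.146 [0.5015 0.1023 0.146 ] z.066 [0.4982 0.0853 0.066 ]
[102.7 123.7  21.5] z.146 [0.3862 0.1665 0.146 ] z.066 [0.3469 0.1695 0.066 ]
[289.3 242.   22.4] z.146 [0.5208 0.0343 0.146 ] z.066 [ 0.5235 -0.0041  0.066 ]
[295.  112.   20.8] z.146 [0.5426 0.1474 0.146 ] z.066 [0.5521 0.1444 0.066 ]
tr [ 0.334 -0.296  0.023] turn [ 0.001 -0.001  0.   ] mm 134.0
None
```

View pics/w4.png

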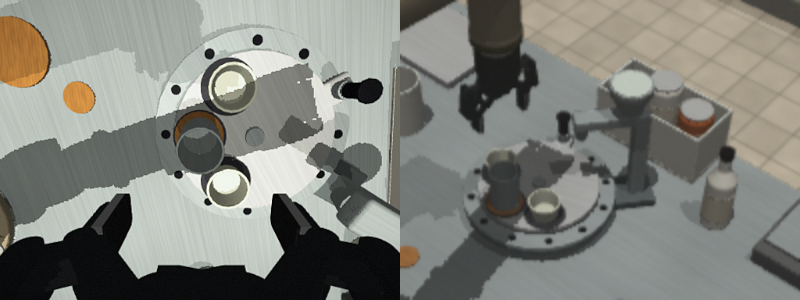

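The left half shows the beaker standing on the board: rim centre (.4972,.0856), board centre (.4982,.0853), about 1 mm apart. The right half shows it upright and released. Next is the knob at (.702,.1155), where the triangulation and the hole fit agree within 1 mm.

```bash
python3 -c "
from h import *
legs([(.60,.14,.25,5),(.702,.1156,.17,10),(.702,.1156,.087,10)])"
```

```text
tr [0.238 0.298 0.024] turn [ 0.001 -0.001 -0.085] mm 115.0
tr [-0.111  0.332  0.267] turn [ 0.     0.    -0.028] mm 132.0
tr [0.    0.    0.277] turn [0. 0. 0.] mm 83.0
```

Call:
jog_arm --increments '[{"gripper": 0, "translation": [0.238, 0.298, 0.024], "turn": [0.001, -0.001, -0.085]}, {"gripper": 0, "translation": [0.238, 0.298, 0.024], "turn": [0.001, -0.001, -0.085]}, {"gripper": 0, "translation": [0.238, 0.298, 0.024], "turn": [0.001, -0.001, -0.085]}]'

```text
time_s: 10.28
eef_pos: [0.5996, 0.1424, 0.2422]
ee_rot: [-2.115, -2.319, 0.019]
force: [-0.2, 0.6, -1.2]
finger_gap: 0.998
gripper_force: 0.0
```

Call:
jog_arm --increments '[{"gripper": 0, "translation": [-0.111, 0.332, 0.15], "turn": [0, 0, -0.028]}, {"gripper": 0, "translation": [-0.111, 0.332, 0.15], "turn": [0, 0, -0.028]}, {"gripper": 0, "translation": [-0.111, 0.332, 0.267], "turn": [0, 0, -0.028]}, {"gripper": 0, "translation": [-0.111, 0.332, 0.267], "turn": [0, 0, -0.028]}, {"gripper": 0, "translation": [-0.111, 0.332, 0.267], "turn": [0, 0, -0.028]}]'

```text
time_s: 10.9
eef_pos: [0.7008, 0.1153, 0.1688]
ee_rot: [-2.018, -2.407, 0.006]
force: [0.6, -0.6, 0.7]
finger_gap: 0.997
gripper_force: 0.0
```

Run:
```python
from h import *
s=monitor.sense();c=calibration('wrist');a=capture('wrist')
cv2.imwrite('pics/w5.png',cv2.resize(a[:,:,::-1],(600,450)))
print(s['time_s'],s['eef_pos'],s['ee_rot'],'expect head',proj(c,[.702,.1156,.125]))
legs([(.702,.1156,.087,10)])
```

```text
10.9 [0.70079356 0.11525775 0.168784  ] [-2.01812846 -2.40727227  0.00576531] expect head [259.29527821 221.38128626]
tr [0.    0.003 0.276] turn [-0.     0.001  0.   ] mm 83.0
```

View pics/w5.png

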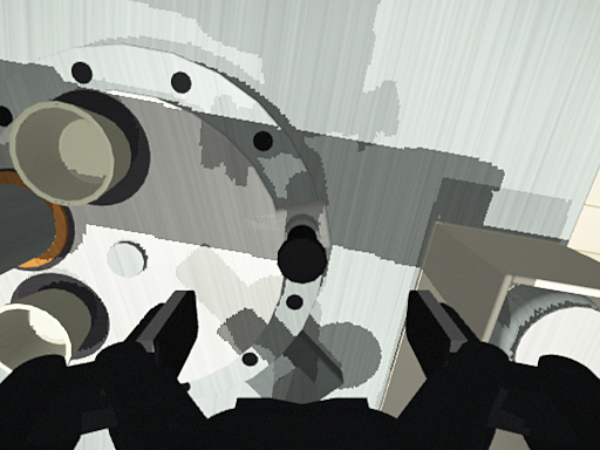

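The knob head is at (301,261) in the 600-wide picture, within 1.5 mm of where it was expected and centred between the fingers. I'll go down, grip, and lift the pin 15 mm.

Call:
jog_arm --increments '[{"gripper": 0, "translation": [0, 0, 0.12], "turn": [0, 0, 0]}, {"gripper": 0, "translation": [0, 0, 0.22], "turn": [0, 0, 0]}, {"gripper": 0, "translation": [0, 0, 0.276], "turn": [0, 0, 0]}, {"gripper": 0.1, "translation": [0, 0, 0.276], "turn": [0, 0, 0]}, {"gripper": 0.4, "translation": [0, 0, 0.276], "turn": [0, 0, 0]}]'

```text
time_s: 11.58
eef_pos: [0.7018, 0.115, 0.0866]
ee_rot: [2.017, 2.407, -0.004]
force: [0.5, -0.4, 0.9]
finger_gap: 0.707
gripper_force: 0.0
```

Call:
jog_arm --increments '[{"gripper": 0.6, "translation": [0, 0, 0], "turn": [0, 0, 0]}, {"gripper": 0.75, "translation": [0, 0, 0], "turn": [0, 0, 0]}, {"gripper": 0.95, "translation": [0, 0, 0], "turn": [0, 0, 0]}, {"gripper": 0.95, "translation": [0, 0, 0], "turn": [0, 0, 0]}, {"gripper": 0.95, "translation": [0, 0, 0], "turn": [0, 0, 0]}]'

```text
time_s: 12.2
eef_pos: [0.7012, 0.1148, 0.086]
ee_rot: [2.018, 2.408, -0.005]
force: [-2.7, 0.0, 4.6]
finger_gap: 0.308
gripper_force: 58.4
```

Call:
jog_arm --increments '[{"gripper": 0.95, "translation": [0, 0, 0], "turn": [0, 0, 0]}, {"gripper": 0.95, "translation": [0, 0, 0], "turn": [0, 0, 0]}]'

```text
time_s: 12.45
eef_pos: [0.7011, 0.1149, 0.086]
ee_rot: [2.018, 2.408, -0.005]
force: [-1.8, -0.0, 5.9]
finger_gap: 0.311
gripper_force: 58.4
```

Run:
```python
from h import *
s=monitor.sense();print(s['finger_gap'],s['gripper_force'],s['force'],s['eef_pos'])
b=capture('side');a=capture('wrist')
cv2.imwrite('pics/w6.png',np.hstack([cv2.resize(a[150:330,160:360,::-1],(444,400)),cv2.resize(b[110:180,225:295,::-1],(350,350)).copy() if 0 else cv2.resize(b[110:180,225:295,::-1],(356,400))]))
```

```text
0.3108811683810557 58.43940496444702 [-1.84778993 -0.03911149  5.90798089] [0.70114784 0.11486936 0.08596241]
```

View pics/w6.png

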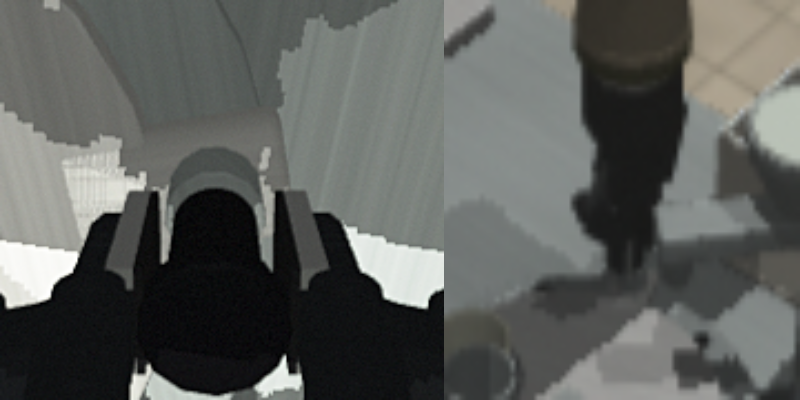

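The picture shows the pads closed on the knob's head (dark, 140–290 wide) rather than the neck. A 58 N grip should still hold against 10 N of spring, so I'll try the lift and watch the force.

Call:
jog_arm --increments '[{"gripper": 0.95, "translation": [0, 0, -0.012], "turn": [0, 0, 0]}, {"gripper": 0.95, "translation": [0, 0, -0.025], "turn": [0, 0, 0]}, {"gripper": 0.95, "translation": [0, 0, -0.04], "turn": [0, 0, 0]}, {"gripper": 0.95, "translation": [0, 0, -0.048], "turn": [0, 0, 0]}, {"gripper": 0.95, "translation": [0, 0, -0.048], "turn": [0, 0, 0]}]'

```text
time_s: 13.18
eef_pos: [0.7005, 0.1149, 0.0987]
ee_rot: [-2.017, -2.407, 0.008]
force: [1.1, -0.3, -10.0]
finger_gap: 0.311
gripper_force: 59.8
```

Run:
```python
from h import *
s=monitor.sense();print(s['finger_gap'],s['gripper_force'],s['force'],s['eef_pos'])
A=np.array([.5775,.0712]);r=.132;a0=np.radians(19.7);p=s['eef_pos']
for k in range(0,31):
    t=a0+np.radians(5*k);d=r*np.array([np.cos(t)-np.cos(a0),np.sin(t)-np.sin(a0)])
    ya=np.radians(10);e=[-np.sin(ya)*d[0]+np.cos(ya)*d[1],np.cos(ya)*d[0]+np.sin(ya)*d[1]]
    print(5*k,(np.array(e)/.3).round(3))
```

```text
0.3107654915568643 59.76655840873718 [  1.11369135  -0.32797673 -10.00189989] [0.70054153 0.11490907 0.0987376 ]
0 [0. 0.]
5 [ 0.038 -0.008]
10 [ 0.074 -0.019]
15 [ 0.11  -0.034]
20 [ 0.144 -0.052]
25 [ 0.176 -0.072]
30 [ 0.207 -0.095]
35 [ 0.235 -0.121]
40 [ 0.261 -0.149]
45 [ 0.285 -0.179]
50 [ 0.306 -0.212]
55 [ 0.324 -0.246]
60 [ 0.339 -0.281]
65 [ 0.35  -0.318]
70 [ 0.359 -0.355]
75 [ 0.364 -0.393]
80 [ 0.366 -0.431]
85 [ 0.364 -0.47 ]
90 [ 0.36  -0.508]
95 [ 0.351 -0.545]
100 [ 0.34  -0.582]
105 [ 0.326 -0.618]
110 [ 0.308 -0.652]
115 [ 0.288 -0.684]
120 [ 0.264 -0.715]
125 [ 0.239 -0.743]
130 [ 0.21  -0.769]
135 [ 0.18  -0.793]
140 [ 0.148 -0.814]
145 [ 0.114 -0.832]
150 [ 0.079 -0.846]
```

The force of −10 N shows the pin is up. Now I'll turn along the arc.

Call:
jog_arm --increments '[{"gripper": 0.95, "translation": [0.019, -0.004, 0], "turn": [0, 0, 0]}, {"gripper": 0.95, "translation": [0.038, -0.008, 0], "turn": [0, 0, 0]}, {"gripper": 0.95, "translation": [0.074, -0.019, 0], "turn": [0, 0, 0]}, {"gripper": 0.95, "translation": [0.11, -0.034, 0], "turn": [0, 0, 0]}, {"gripper": 0.95, "translation": [0.144, -0.052, 0], "turn": [0, 0, 0]}]'

```text
time_s: 13.8
eef_pos: [0.6771, 0.1558, 0.0988]
ee_rot: [-2.017, -2.408, 0.007]
force: [1.4, -1.3, -8.7]
finger_gap: 0.31
gripper_force: 59.8
```

Call:
jog_arm --increments '[{"gripper": 0.95, "translation": [0.032, -0.02, 0], "turn": [0, 0, 0]}, {"gripper": 0.95, "translation": [0.063, -0.043, 0], "turn": [0, 0, 0]}, {"gripper": 0.95, "translation": [0.091, -0.069, 0], "turn": [0, 0, 0]}, {"gripper": 0.95, "translation": [0.117, -0.097, 0], "turn": [0, 0, 0]}, {"gripper": 0.95, "translation": [0.141, -0.127, 0], "turn": [0, 0, 0]}]'

```text
time_s: 14.42
eef_pos: [0.6324, 0.1901, 0.0991]
ee_rot: [-2.018, -2.407, 0.007]
force: [0.6, -1.7, -9.6]
finger_gap: 0.31
gripper_force: 59.8
```

Run:
```python
from h import *
s=monitor.sense();p=s['eef_pos'];d=p[:2]-[.5775,.0712]
print(s['time_s'],p,s['ee_rot'],s['force'],s['finger_gap'],'r',np.hypot(*d),'ang',np.degrees(np.arctan2(d[1],d[0]))-19.7)
```

```text
14.425 [0.63239553 0.19014471 0.09913266] [-2.01770859 -2.40732311  0.0066997 ] [ 0.64956044 -1.71017751 -9.63136452] 0.31020048405038825 r 0.13100138225891347 ang 45.525665964353564
```

Call:
jog_arm --increments '[{"gripper": 0.95, "translation": [0.021, -0.033, 0], "turn": [0, 0, 0]}, {"gripper": 0.95, "translation": [0.039, -0.067, 0], "turn": [0, 0, 0]}, {"gripper": 0.95, "translation": [0.054, -0.102, 0], "turn": [0, 0, 0]}, {"gripper": 0.95, "translation": [0.065, -0.139, 0], "turn": [0, 0, 0]}, {"gripper": 0.95, "translation": [0.074, -0.176, 0], "turn": [0, 0, 0]}]'

```text
time_s: 15.05
eef_pos: [0.5765, 0.2025, 0.0993]
ee_rot: [-2.018, -2.407, 0.006]
force: [2.6, -1.2, -8.8]
finger_gap: 0.31
gripper_force: 59.8
```

Call:
jog_arm --increments '[{"gripper": 0.95, "translation": [0.005, -0.038, 0], "turn": [0, 0, 0]}, {"gripper": 0.95, "translation": [0.007, -0.076, 0], "turn": [0, 0, 0]}, {"gripper": 0.95, "translation": [0.005, -0.115, 0], "turn": [0, 0, 0]}, {"gripper": 0.95, "translation": [0.001, -0.153, 0], "turn": [0, 0, 0]}, {"gripper": 0.95, "translation": [-0.008, -0.19, 0], "turn": [0, 0, 0]}]'

```text
time_s: 15.68
eef_pos: [0.5208, 0.19, 0.0995]
ee_rot: [-2.017, -2.407, 0.006]
force: [1.9, 0.2, -9.4]
finger_gap: 0.305
gripper_force: 59.8
```

Call:
jog_arm --increments '[{"gripper": 0.95, "translation": [-0.011, -0.037, 0], "turn": [0, 0, 0]}, {"gripper": 0.95, "translation": [-0.025, -0.073, 0], "turn": [0, 0, 0]}, {"gripper": 0.95, "translation": [-0.043, -0.107, 0], "turn": [0, 0, 0]}, {"gripper": 0.95, "translation": [-0.063, -0.139, 0], "turn": [0, 0, 0]}, {"gripper": 0.95, "translation": [-0.087, -0.17, 0], "turn": [0, 0, 0]}]'

```text
time_s: 16.3
eef_pos: [0.4752, 0.1551, 0.0997]
ee_rot: [-2.017, -2.407, 0.007]
force: [1.4, 0.8, -9.7]
finger_gap: 0.309
gripper_force: 59.8
```

Call:
jog_arm --increments '[{"gripper": 0.95, "translation": [-0.025, -0.028, 0], "turn": [0, 0, 0]}, {"gripper": 0.95, "translation": [-0.054, -0.054, 0], "turn": [0, 0, 0]}, {"gripper": 0.95, "translation": [-0.084, -0.078, 0], "turn": [0, 0, 0]}, {"gripper": 0.95, "translation": [-0.103, -0.091, 0], "turn": [0, 0, 0]}, {"gripper": 0.95, "translation": [-0.116, -0.099, 0], "turn": [0, 0, 0]}]'

```text
time_s: 16.92
eef_pos: [0.4525, 0.1156, 0.0999]
ee_rot: [-2.018, -2.407, 0.007]
force: [0.8, 1.9, -9.4]
finger_gap: 0.309
gripper_force: 59.8
```

Run:
```python
from h import *
s=monitor.sense();p=s['eef_pos'];d=p[:2]-[.5775,.0712]
print(s['time_s'],p,s['ee_rot'],s['force'],s['finger_gap'],'r',np.hypot(*d),'ang',np.degrees(np.arctan2(d[1],d[0]))-19.7)
t=np.radians(169.7);legs([(.5775+.132*np.cos(t),.0712+.132*np.sin(t),p[2],10)])
```

```text
16.925 [0.45248642 0.11561036 0.09987767] [-2.01798774 -2.40678564  0.0067908 ] [ 0.77925662  1.85488225 -9.36358142] 0.3085199120850312 r 0.1326675362624428 ang 140.74270692807596
tr [-0.065 -0.028  0.   ] turn [-0.001  0.001  0.   ] mm 21.0
```

Call:
jog_arm --increments '[{"gripper": 0.95, "translation": [-0.03, -0.011, 0], "turn": [0, 0, 0]}, {"gripper": 0.95, "translation": [-0.055, -0.023, 0], "turn": [0, 0, 0]}, {"gripper": 0.95, "translation": [-0.068, -0.031, 0], "turn": [0, 0, 0]}, {"gripper": 0.95, "translation": [-0.068, -0.031, 0], "turn": [0, 0, 0]}, {"gripper": 0.95, "translation": [-0.068, -0.031, 0], "turn": [0, 0, 0]}]'

```text
time_s: 17.55
eef_pos: [0.4469, 0.0941, 0.0998]
ee_rot: [-2.018, -2.407, 0.008]
force: [-2.7, -0.9, -10.2]
finger_gap: 0.307
gripper_force: 59.8
```

Call:
jog_arm --increments '[{"gripper": 0.95, "translation": [0, 0, 0.01], "turn": [0, 0, 0]}, {"gripper": 0.95, "translation": [0, 0, 0.016], "turn": [0, 0, 0]}, {"gripper": 0.95, "translation": [0, 0, 0.022], "turn": [0, 0, 0]}, {"gripper": 0.95, "translation": [0, 0, 0.022], "turn": [0, 0, 0]}]'

```text
time_s: 18.05
eef_pos: [0.447, 0.0944, 0.0932]
ee_rot: [-2.018, -2.407, 0.007]
force: [-2.0, -0.5, -7.1]
finger_gap: 0.306
gripper_force: 59.8
```

Run:
```python
from h import *
s=monitor.sense();p=s['eef_pos'];d=p[:2]-[.5775,.0712]
print(s['time_s'],p,s['force'],s['moment'],'r',np.hypot(*d),'ang',np.degrees(np.arctan2(d[1],d[0]))-19.7)
```

```text
18.05 [0.44701807 0.09438066 0.09321814] [-2.02524114 -0.46075417 -7.06905346] [-0.00287967  0.43970867 -0.02817382] r 0.13252500566960895 ang 150.22626852524985
```

Call:
jog_arm --increments '[{"gripper": 0.95, "translation": [0, 0, 0.006], "turn": [0, 0, 0]}, {"gripper": 0.95, "translation": [0, 0, 0.01], "turn": [0, 0, 0]}, {"gripper": 0.95, "translation": [0, 0, 0.01], "turn": [0, 0, 0]}]'

```text
time_s: 18.42
eef_pos: [0.4471, 0.0944, 0.0903]
ee_rot: [-2.018, -2.407, 0.007]
force: [-2.8, 0.1, -7.8]
finger_gap: 0.308
gripper_force: 59.8
```

Call:
jog_arm --increments '[{"gripper": 0.95, "translation": [0, 0, 0.006], "turn": [0, 0, 0]}, {"gripper": 0.95, "translation": [0, 0, 0.011], "turn": [0, 0, 0]}, {"gripper": 0.95, "translation": [0, 0, 0.011], "turn": [0, 0, 0]}]'

```text
time_s: 18.8
eef_pos: [0.447, 0.0943, 0.087]
ee_rot: [-2.018, -2.407, 0.007]
force: [-2.9, -0.6, -6.4]
finger_gap: 0.309
gripper_force: 59.8
```

There's no upward push, so the pin is in the hole. I'll release, wait, and rise.

Call:
jog_arm --increments '[{"gripper": 0.6, "translation": [0, 0, 0], "turn": [0, 0, 0]}, {"gripper": 0.4, "translation": [0, 0, 0], "turn": [0, 0, 0]}, {"gripper": 0, "translation": [0, 0, 0], "turn": [0, 0, 0]}, {"gripper": 0, "translation": [0, 0, 0], "turn": [0, 0, 0]}, {"gripper": 0, "translation": [0, 0, 0], "turn": [0, 0, 0]}]'

```text
time_s: 19.42
eef_pos: [0.4471, 0.0943, 0.0871]
ee_rot: [-2.018, -2.407, 0.007]
force: [-0.1, -0.1, -0.5]
finger_gap: 0.995
gripper_force: 0.0
```

Call:
jog_arm --increments '[{"gripper": 0, "translation": [0, 0, -0.1], "turn": [0, 0, 0]}, {"gripper": 0, "translation": [0, 0, -0.25], "turn": [0, 0, 0]}, {"gripper": 0, "translation": [0, 0, -0.4], "turn": [0, 0, 0]}, {"gripper": 0, "translation": [0, 0, -0.55], "turn": [0, 0, 0]}, {"gripper": 0, "translation": [0, 0, -0.6], "turn": [0, 0, 0]}]'

```text
time_s: 20.05
eef_pos: [0.4487, 0.095, 0.2697]
ee_rot: [2.018, 2.407, -0.001]
force: [-0.1, 0.7, -1.0]
finger_gap: 1.0
gripper_force: 0.0
```

Call:
jog_arm --increments '[{"gripper": 0, "translation": [0.2, 0, 0], "turn": [0, 0, 0]}, {"gripper": 0, "translation": [0.4, 0, 0], "turn": [0, 0, 0]}, {"gripper": 0, "translation": [0.6, 0, 0], "turn": [0, 0, 0]}, {"gripper": 0, "translation": [0.7, 0, 0], "turn": [0, 0, 0]}, {"gripper": 0, "translation": [0.7, 0, 0], "turn": [0, 0, 0]}]'

```text
time_s: 20.68
eef_pos: [0.4092, 0.3042, 0.265]
ee_rot: [-2.011, -2.412, 0.011]
force: [0.3, -0.3, -0.6]
finger_gap: 0.997
gripper_force: 0.0
```

Run:
```python
from h import *
s=monitor.sense();a=capture('top');b=capture('side');np.savez('p1.npz',top=a,side=b);print(s['time_s'],s['eef_pos'],s['force'])
cv2.imwrite('pics/end.png',np.hstack([cv2.resize(a[100:220,180:300,::-1],(400,400),interpolation=2),cv2.resize(b[120:230,195:305,::-1],(400,400),interpolation=2)]))
ct,cs=calibration('top'),calibration('side')
for n,im,c in(('top',a,ct),('side',b,cs)):
    hsv=cv2.cvtColor(im,cv2.COLOR_RGB2HSV)
    for x,y in blobs(hsv[...,2]<45,20):
        p=plane(c,x,.11)
        if .40<p[0]<.5 and 0<p[1]<.17: print(n,'knob?',x,y,p.round(4))
    for l in(0,.008):print(n,'head top centre at lift',l,proj(c,[.4476,.0948,.125+l]).round(1),'z.1085',proj(c,[.4476,.0948,.1085+l]).round(1))
```

```text
20.675 [0.40922794 0.30415119 0.26496808] [ 0.27709065 -0.32733543 -0.5519602 ]
top knob? [224.9 206.9] [221 203   9   9  56] [0.4479 0.0955 0.11  ]
top head top centre at lift 0 [224.7 206.3] z.1085 [225.2 207. ]
top head top centre at lift 0.008 [224.5 205.9] z.1085 [224.9 206.7]
side knob? [220.1 189.1] [214 184  10  12  62] [0.4455 0.094  0.11  ]
side head top centre at lift 0 [220.1 185.9] z.1085 [220.4 188.9]
side head top centre at lift 0.008 [220.  184.4] z.1085 [220.2 187.5]
```

View pics/end.png

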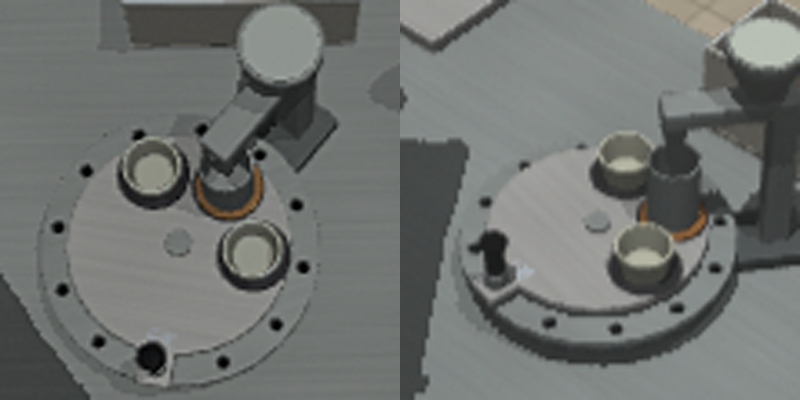

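Final picture, both halves: the beaker stands upright on the board under the spout, at (230,190) top and (675,190) side. The ramekins are upright on their places. The knob blob is at row 189.1 in the side view, against 188.9 expected at home and 187.5 if it were resting on the plate, so the pin is home. The arm is clear of everything.

```bash
python3 -c "
from plant import bot
print(bot.finish_job())"
```

```text
the job is handed in; nothing more can be done
None
```

Job handed in at about 21 s: the beaker stands released on the cake board under the spout, the index pin measures home in its hole, and the ramekins are upright on their places. No verdict came back.

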